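# Book in the new label reel and hold the dancer arm for threading

## Task

A new reel is on the label dispenser and is about to be threaded. Pick up the hand scanner, read the barcode on the reel's carton with it from about a hand's width away, square on and held still for two seconds, and lay the scanner down again on its rubber mat. Then bring the dispenser's sprung dancer arm forward and down by its roller all the way to its stop and finish while still holding it there; leave everything else on the table where it is.

Things in the scene. Friction and masses are not known exactly. Their poses are not given: they have to be found in the camera images.
- scanner: Pistol barcode scanner, grey and black, 0.2 kg, lying on its side on the mat. Origin on its underside as it lies, below the head's centre; z up. Scans along its +x. Head: x -36 to 51, y -25 to 25 (29 at the nose), z 0 to 40. Handle to its +y, leaning 0.17 rad to -x: 32 wide, z 5 to 35, bare from y 30 to 110, then a butt 44 wide, z 0 to 40, to y 131. Centre of mass near x -10, y 45 (mm).
- scanner_window (a point): Centre of the dark window in the scanner's nose, 51 mm ahead of the scanner's origin along its +x and 20 mm up; axes as the scanner's (it looks along +x).
- scanner_grip (a point): Middle of the scanner's handle: 20 mm behind the origin, 70 mm to its +y, 20 mm up; axes as the scanner's. The handle is 32 mm wide here, across the scanner's x axis turned +0.17 rad about z.
- mat: Black rubber mat, 200 (x) by 220 (y) by 4 mm thick, fixed to the table; origin on the table under its centre.
- carton: Closed brown carton that the reel came in, 220 x 220 mm, 130 mm high, fixed; origin on the table under its centre. The face that looks to its own -x carries the barcode label.
- barcode (a point): Centre of the barcode label (90 wide, 56 high, white with black bars) on the carton's upright -x face, 111 mm from the carton's axis and 70 mm above the table. Axes as the carton's: x points into the carton, y along the label, z up.
- labeller: Bench label dispenser, fixed, grey, 260 mm high. Origin on the table under the dancer arm's pivot; the arm comes forward to its +y. Reel of white labels (170 mm across, flange 200): axis along x, 165 mm to -y, 170 mm up, x -42 to 66. Housing and face plate at x 68 to 201, y -325 to -25; the pivot's hanger plate x 68 to 76, y -30 to 55, 134 mm high; base plate and peel plate under 45 mm high.
- dancer_pivot (a point): Point on the dancer arm's hinge axis, in the middle of the roller's length; 85 mm above the table; axes as the labeller's (the hinge axis is its x).
- dancer (a joint): Hinge of the sprung dancer arm, rad. 0: sprung back, the arm rising at 0.96 rad above level towards the labeller's +y. Grows as the roller goes forward (+y) and down, to the stop at 0.92 (arm 0.04 rad above level). The spring pushes back: about 3 N across the arm at the roller to start it, about 7 N at the stop. It flies back if let go.
- roller_mid (a point): Middle of the roller at the dancer arm's end, on its axis, 140 mm from the hinge axis; axes turn with the arm. Aluminium tube 22 mm across, turns freely, 100 mm long along the labeller's x (half to either side), with 30 mm end discs; the steel arm (18 mm wide) is at its +x end. 200 mm above the table when sprung back, 91 at the stop. Clear above and to +y.
- end_cap: Grey-brown moulded-pulp end cap, a loose open trough 166 x 66 x 42 mm; leave it. Origin under its centre.
- corner_cup: Loose square moulded-pulp cup, 81 mm wide, 45 mm high; leave it. Origin under its centre.
- cup_stack: Loose tower of nested pulp cups, 96 mm wide, 170 mm high; leave it. Origin under its centre.
- empty_core: Loose cardboard core tube standing on end, 84 mm across, 100 mm high; leave it. Origin under its centre.
- tape_roll: Loose roll of brown tape lying flat, 100 mm across, 48 mm high; leave it. Origin under its centre.
- carton_knife: Loose flat carton knife, 160 x 28 x 14 mm; leave it. Origin under its handle's centre.
Mind the look-alikes: they are no part of the job. Leave any orange look-alike of the scanner alone.

How it is judged:
On the way, in this order (a step that is already met when the one before it is completed fails the run):
1. the scanner, held in the gripper, is aimed at the barcode square on and kept still (contact force between the fingers and scanner above 0.5 N and x of barcode in the frame of scanner_window between 0.05 and 0.22 m and y of barcode in the frame of scanner_window between -0.025 and 0.025 m and z of barcode in the frame of scanner_window between -0.02 and 0.02 m and x of scanner_window in the frame of barcode below -0.04 m and angle between the x axis of scanner_window and the x axis of barcode, either way round below 0.4 rad and linear speed of scanner below 0.03 m/s and angular speed of scanner below 0.2 rad/s), for 1 s.
2. the scanner lies on its mat again, let go (contact force between the fingers and scanner below 0.05 N and contact force between scanner and mat above 0.5 N and horizontal distance between scanner_grip and mat below 0.1 m and height (world z) of scanner_grip below 0.034 m and linear speed of scanner below 0.03 m/s), for 0.2 s.
At the end, for the whole second after the job is handed in: Dancer arm still and within 0.06 rad of its stop (joint above 0.86), held there by the fingers with over 3 N; scanner let go, lying flat on its mat, handle's middle within 100 mm of the mat's centre. Bystanders within 30 mm of where they were (value of joint dancer above 0.86 rad and velocity of joint dancer between -0.1 and 0.1 rad/s and contact force between the fingers and dancer above 3 N and contact force between scanner and labeller below 0.05 N and contact force between the fingers and scanner below 0.05 N and contact force between scanner and mat above 0.5 N and horizontal distance between scanner_grip and mat below 0.1 m and height (world z) of scanner_grip below 0.034 m); the arm keeps its last pose, push and grip.
It fails at once if the scanner is dropped or thrown (contact force between the fingers and scanner below 0.01 N and linear speed of scanner above 0.7 m/s).
It fails at once if a thing to be left alone is moved by more than 30 mm (distance of any of end_cap, corner_cup, cup_stack, empty_core, tape_roll, carton_knife from where it was at the start of the episode above 0.03 m).
It also fails if it takes over 64 s, if anything falls off the work surface, if the arm or the gripper's body presses on something with over 40 N, if the wrist force passes 120 N, or if a joint passes its speed limit or range.

## Robot

A 6-joint arm with a two-finger parallel gripper is mounted at the origin on the work surface. World frame = base frame: x ahead of the robot, y to its left, z up, the work surface at z = 0. Lengths are in m, angles in rad, forces in N, time in s.
With the tool pointing down it reaches from about 0.25 to 0.775 m from the base axis. Payload 4 kg.
Tool frame: the origin (TCP) lies midway between the tips of the shut fingers; the grasp point (between the pads) lies 19 mm behind it; z points along the fingers, x is the direction in which the jaws open and shut, and the axes are right-handed (so a half turn about z gives the same grasp; the last joint's range is limited). The gripper opens to 94 mm and grips with 3 to 60 N. Pads are 16 mm wide; open, the fingers measure 119 mm over their backs; the gripper's body (75 mm by 177 mm) begins 78 mm behind the grasp point.
Start: joints at [1.048, 0.087, 1.371, -0, 1.684, -0.103], TCP at [0.224, 0.502, 0.206] pointing down, gripper open.
Joint ranges: [-3.1, 3.1], [-0.76, 2.03], [0.27, 2.55], [-1.08, 4.22], [0.17, 2.65], [-2.57, 2.57]. Speed limits (rad/s): [2.79, 2.79, 3.14, 3.14, 3.14, 3.14].

## Interface

Orientations are given as [roll, pitch, yaw] about the fixed x, y, z axes, in that order (R = Rz(yaw) Ry(pitch) Rx(roll)).
In Python, from bench import * gives the robot as it stands.
- The arm moves only by the tool send_rows, never from a script. Its argument "rows" is one flat list of numbers, 7 for each row, row after row: the shift along the world's x, y, z in mm, then the turn, a rotation vector about the world's x, y, z in degrees, then the opening, from 0 (shut) to 1 (fully open). A call has exactly 8 rows; each row shifts and turns the commanded pose from where the row before left it; what a row does not reach is not made up. A row lasts 1/8 s, in which the tool goes at most 62.5 mm and 10.7 degrees, less where a joint would pass 70% of its speed; a pose out of reach is approached as far as the arm can. A call is refused whole if a number of a shift passes 62.5 or a number of a turn 10.7, either way. A call with a gripper value outside its range is refused whole. The fingers move at their own pace and stop on an object; the grip force is fixed at half the most. Time passes only in rows, so rows that do not move let the fingers close, or fill a call up. It gives the time, the measured TCP pose, the force and the opening at its end, in the units of the state.
- get_obs(): the state, without advancing time (a new reading comes with each control period).
- snapshot(name): name is "scene" or "top" or "wrist"; returns a dict with "color" (480x640x3 uint8, red, green, blue), "intrinsics" (3x3 intrinsics, pixels), "rvec" (rotation vector, rad) and "tvec" (3), from world to camera coordinates, as OpenCV has them; the wrist camera has in their place "T_tool_cam" (4x4, takes a point from camera to tool coordinates, whose origin is the TCP and whose axes are the tool frame's). Camera axes: x right, y down, z forward; pixel columns grow to the right and rows downward; lengths in m; the calibration is good to about 2 mm. The wrist camera is an equidistant fisheye: a pixel r from the principal point sees the ray r / f radians off the axis. A picture is of the moment at which its call begins: read the wrist's pose just before it. There is no depth.
- close_job(): hands the job in, once; it reports no verdict.
The state is a dict: "time": time; "joint_positions": joint angles; "qvel": joint speeds; "joint_torque": joint torques, N m; "tool_pos": TCP position; "ee_rot": TCP orientation; "wrist_force": force on the tool from outside, world axes, zero at the start; "wrist_torque": the same for the moment, N m; "width": finger opening in m.
Only numpy, scipy, OpenCV 4.12 (cv2) and the standard library are available. Lean on these libraries where they do the work, as an engineer would, in place of code of your own. Each camera call takes 0.05 s, during which the arm holds its last target.

## Working session

There is one attempt and no reset: what is moved stays moved. The work goes in short steps, Python scripts to look and compute and a tool call to move; the robot and the scene stay as the last step left them, time stands still between calls to the robot, and variables do not carry over. Pictures are saved under pics/ and viewed, and the job is handed in when it is done.

Besides the shell and the picture viewer there is one more tool, called after "Request:" by a JSON object that holds its "name" and its "arguments". send_rows: Moves the arm, as the interface text tells. Its arguments: {"type":"object","properties":{"rows":{"type":"array","items":{"type":"number"}}},"required":["rows"]}

```bash
ls; mkdir -p pics
python3 - <<'E'
from bench import *
import cv2,pickle
o=get_obs();print({k:(np.round(v,3) if False else v) for k,v in o.items()}) if 0 else print(o)
d={}
for n in("scene","top","wrist"):
    s=snapshot(n);d[n]=s;cv2.imwrite(f"pics/{n}0.png",s["color"][:,:,::-1]);print(n,{k:v for k,v in s.items() if k!="color"})
pickle.dump((o,d),open("s0.pkl","wb"))
E
```

```text
pics
{'time': 0.0, 'joint_positions': array([ 1.04787921e+00,  8.79438562e-02,  1.37223859e+00, -4.67081901e-06,
        1.68360781e+00, -1.03113264e-01]), 'qvel': array([-0.00160202,  0.00190827,  0.00155832,  0.00044266, -0.00011762,
       -0.00018823]), 'joint_torque': array([-2.06799177e-04, -3.40182745e+01, -3.02427721e+01,  7.18335528e-02,
        3.28881992e-02, -1.47083697e-04]), 'tool_pos': array([0.22390587, 0.50175816, 0.20431823]), 'ee_rot': array([-3.14137107e+00,  2.18640317e-03,  1.15099220e+00]), 'wrist_force': array([0.60339014, 0.67015356, 0.0078694 ]), 'wrist_torque': array([ 0.05738388, -0.01738686, -0.02161998]), 'width': 0.09443668936583129}
scene {'intrinsics': array([[494.01464991,   0.        , 329.49131305],
       [  0.        , 494.01464991, 236.5212553 ],
       [  0.        ,   0.        ,   1.        ]]), 'rvec': array([ 2.06024924,  1.14414955, -0.4854122 ]), 'tvec': array([-0.33977714, -0.14655354,  1.75902809])}
top {'intrinsics': array([[586.25500047,   0.        , 315.84426906],
       [  0.        , 586.25500047, 241.21107958],
       [  0.        ,   0.        ,   1.        ]]), 'rvec': array([ 2.14448078, -2.16649379,  0.13270551]), 'tvec': array([0.10668803, 0.47308343, 1.59207715])}
wrist {'intrinsics': array([[371.64829954,   0.        , 324.72917708],
       [  0.        , 371.64829954, 234.7673414 ],
       [  0.        ,   0.        ,   1.        ]]), 'T_tool_cam': array([[ 9.99999106e-01,  6.45120896e-04, -1.17100881e-03,
        -9.60893211e-04],
       [-3.55407117e-04,  9.72636747e-01,  2.32330866e-01,
        -6.73437382e-02],
       [ 1.28884769e-03, -2.32330243e-01,  9.72636107e-01,
        -1.78387050e-01],
       [ 0.00000000e+00,  0.00000000e+00,  0.00000000e+00,
         1.00000000e+00]])}
```

View pics/scene0.png

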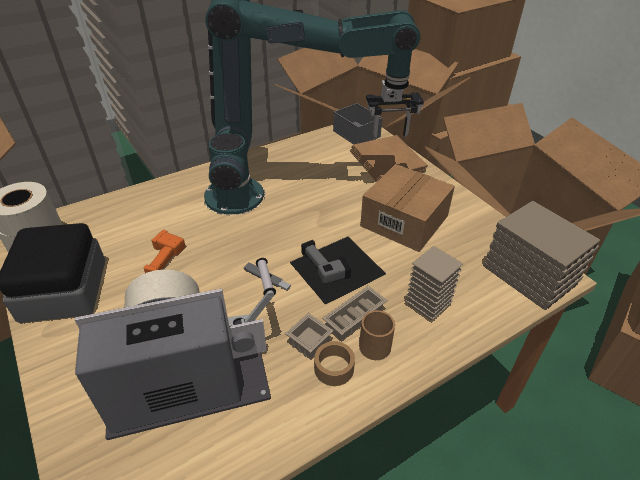

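View pics/top0.png

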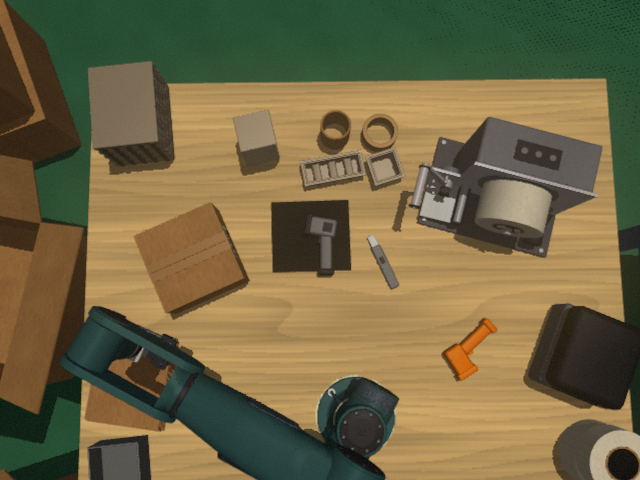

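View pics/wrist0.png

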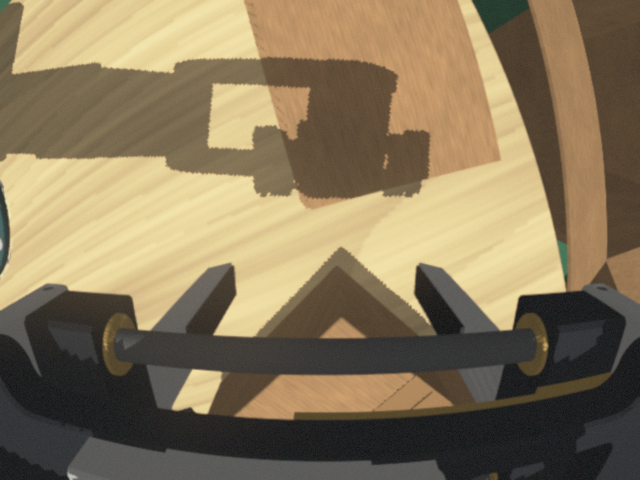

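The top view shows the scanner on the black mat (~320,240), the carton (~190,258), the labeller (~500,190) with its roller (~422,188), and the orange decoy (~470,350). I'll crop for finer measurement.

```bash
cat > h.py <<'E'
import pickle,cv2,numpy as np
from scipy.spatial.transform import Rotation as R
def cam(s):
    Rm=cv2.Rodrigues(s["rvec"])[0];return s["intrinsics"],Rm,np.array(s["tvec"])
def ray(s,u,v):
    K,Rm,t=cam(s);c=-Rm.T@t;d=Rm.T@np.linalg.inv(K)@np.array([u,v,1.]);return c,d
def onz(s,u,v,z):
    c,d=ray(s,u,v);return c+d*(z-c[2])/d[2]
def proj(s,P):
    K,Rm,t=cam(s);return cv2.projectPoints(np.array(P,float).reshape(-1,1,3),s["rvec"],s["tvec"],K,None)[0].reshape(-1,2)
def tri(a,pa,b,pb):
    A=[];y=[]
    c1,d1=ray(a,*pa);c2,d2=ray(b,*pb)
    M=np.stack([d1,-d2],1);l=np.linalg.lstsq(M,c2-c1,rcond=None)[0]
    p=c1+d1*l[0];q=c2+d2*l[1];return (p+q)/2,np.linalg.norm(p-q)
E
python3 - <<'E'
from h import *
o,d=pickle.load(open('s0.pkl','rb'))
def crop(n,x0,y0,w,h,k,f):
    im=d[n]['color'][y0:y0+h,x0:x0+w,::-1];cv2.imwrite(f,cv2.resize(im,None,fx=k,fy=k,interpolation=cv2.INTER_CUBIC))
crop('top',120,190,240,130,3.3,'pics/c1.png')
crop('top',400,110,160,150,4,'pics/c2.png')
crop('scene',220,240,180,130,4.4,'pics/c3.png')
crop('scene',350,160,110,90,6,'pics/c4.png')
E
```

```text
(no output)
```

View pics/c1.png

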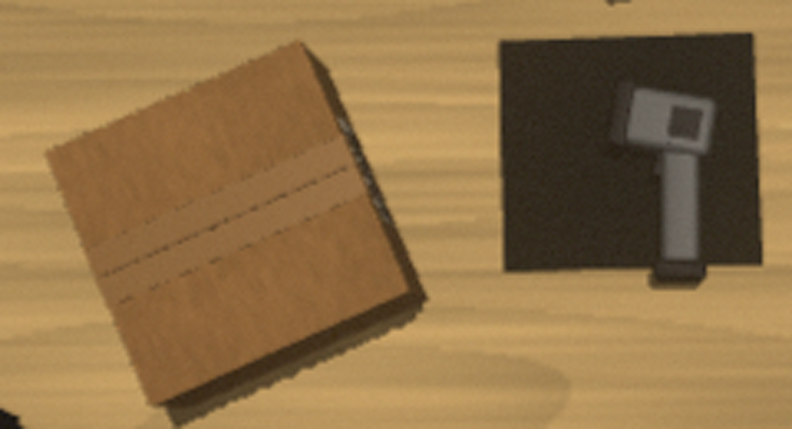

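View pics/c2.png

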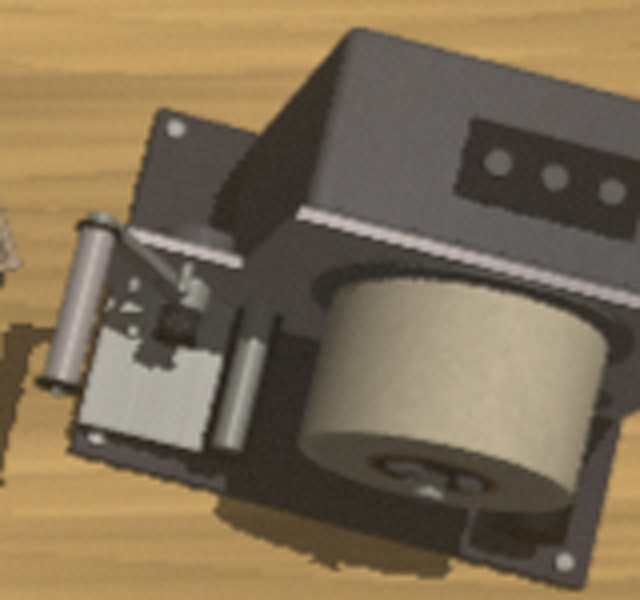

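View pics/c3.png

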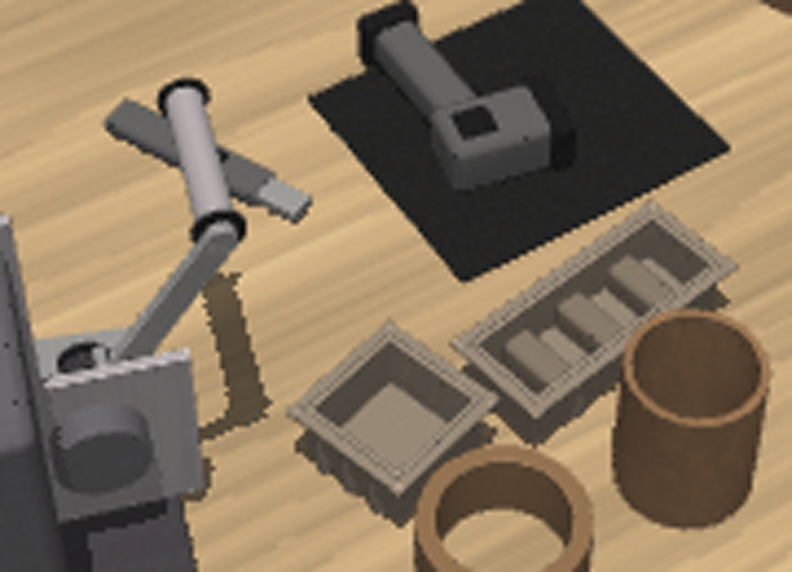

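View pics/c4.png

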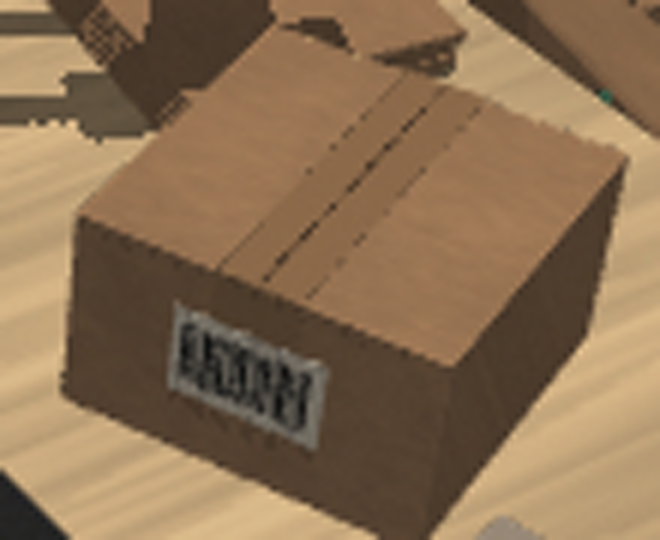

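```bash
cat > m.py <<'E'
from h import *
from scipy.optimize import least_squares
o,d=pickle.load(open('s0.pkl','rb'));T=d['top'];S=d['scene']
c1=lambda u,v:(u/3.3+120-.35,v/3.3+190-.35)
c2=lambda u,v:(u/4+400-.37,v/4+110-.37)
c3=lambda u,v:(u/4.4+220-.39,v/4.4+240-.39)
c4=lambda u,v:(u/6+350-.42,v/6+160-.42)
mat=np.array([onz(T,*c1(*p),.004) for p in[(500,41),(753,33),(762,264),(505,271)]])
print('mat',mat.round(4).tolist(),mat.mean(0))
mat2=np.array([onz(S,*c3(*p),.004) for p in[(309,98),(729,150),(464,282)]]);print('mat scene',mat2.round(4).tolist())
# planar pose fits: x,y,yaw, model pts with (cam,pix)
def fit(obs,x0):
    def pts(q):
        c,s=np.cos(q[2]),np.sin(q[2]);return [np.array([q[0]+c*m[0]-s*m[1],q[1]+s*m[0]+c*m[1],m[2]]) for m,_,_ in obs]
    def f(q): return np.concatenate([proj(k,P)[0]-p for P,(_,k,p) in zip(pts(q),obs)])
    r=least_squares(f,x0,loss='soft_l1');print(np.round(r.x,4),np.round(f(r.x).reshape(-1,2),1).tolist());return r.x
h=.11
car=fit([((-h,h,.13),T,c1(300,42)) ,((h,h,.13),T,c1(47,153)),((h,-h,.13),T,c1(155,405)),((-h,-h,.13),T,c1(408,290)),
 ((-h,-h,.13),S,c4(78,215)),((-h,h,.13),S,c4(452,367)),((h,h,.13),S,c4(627,158)),((-h,-h,0),S,c4(65,392)),((-.111,0,.07),S,c4(248,376))],[.4,.3,1.2])
sc=fit([((-.036,-.025,.044),T,c1(716,98)),((-.036,.025,.044),T,c1(708,155)),((-.013,.030,.039),T,c1(681,153)),((-.027,.11,.039),T,c1(681,258)),
 ((-.013-.0,.030,.039),S,c3(455,103)),((-.027,.11,.039),S,c3(392,37)),((-.036,-.025,.044),S,c3(455,188)),],[.45,.05,1.57])
g=lambda q,x,y:(q[0]+np.cos(q[2])*x-np.sin(q[2])*y,q[1]+np.sin(q[2])*x+np.cos(q[2])*y)
print('grip',g(sc,-.02,.07),'y60',g(sc,-.0183,.06),'win',g(sc,.051,0))
print('barcode',g(car,-.111,0))
a=tri(T,c2(98,222),S,c3(220,228));b=tri(T,c2(57,384),S,c3(184,97));print('roller',a,b,(a[0]+b[0])/2, np.linalg.norm(a[0]-b[0]))
e=a[0]-b[0];print('lab yaw',np.arctan2(e[1],e[0]))
E
python3 m.py
```

```text
mat [[0.5906, 0.2275, 0.004], [0.5953, 0.01, 0.004], [0.3963, 0.0057, 0.004], [0.3926, 0.2233, 0.004]] [0.49369683 0.11662854 0.004     ]
mat scene [[0.3992, 0.0056, 0.004], [0.5916, 0.2254, 0.004], [0.5961, 0.0096, 0.004]]
[0.4272 0.4334 0.4145] [[-45.7, 109.9], [-1.4, -1.3], [43.7, -112.0], [0.4, -0.6], [0.1, -0.2], [-29.2, -57.4], [1.4, -0.6], [-0.2, 1.4], [-12.9, -29.2]]
[0.5157 0.0814 1.4052] [[0.8, -0.7], [0.5, -0.2], [0.1, 1.1], [0.7, -1.3], [0.4, -0.6], [0.6, -1.6], [0.3, -6.4]]
grip (np.float64(0.44333955750976384), np.float64(0.07316722827707228)) y60 (np.float64(0.45348298808416543), np.float64(0.07319579718143782)) win (np.float64(0.5240843261940995), np.float64(0.13165895700954472))
barcode (np.float64(0.3256409025942816), np.float64(0.38865221396013816))
roller (array([ 0.64059687, -0.17244441,  0.20599102]), np.float64(0.0022092575854605755)) (array([ 0.53886225, -0.14375354,  0.20224405]), np.float64(0.0011099189009339608)) [ 0.58972956 -0.15809897  0.20411754] 0.1057692680523112
lab yaw -0.27487792747276
```

```bash
python3 - <<'E'
s=open('m.py').read()
i=s.index("car=fit");j=s.index("sc=fit")
s=s[:i]+"""car=fit([((-h,-h,.13),T,c1(300,42)) ,((h,-h,.13),T,c1(47,153)),((h,h,.13),T,c1(155,405)),((-h,h,.13),T,c1(408,290)),
 ((-h,h,.13),S,c4(78,215)),((-h,-h,.13),S,c4(452,367)),((h,-h,.13),S,c4(627,158)),((-h,h,0),S,c4(65,392)),((-.111,0,.07),S,c4(248,376))],[.4,.4,1.3])
"""+s[j:].replace(",((-.036,-.025,.044),S,c3(455,188)),","")
open('m.py','w').write(s+"""
cap=[onz(T,*p,.06) for p in [(300,160),(362,150)]];print(cap)
# target aim: scanner yaw=car yaw, window 0.13 from barcode
bx=g(car,-.111,0);th=car[2];w=np.array(bx)-.13*np.array([np.cos(th),np.sin(th)])
q=[*(w-.051*np.array([np.cos(th),np.sin(th)])),th]
print('aim scanner',q,'tcp (y60)',g(q,-.0183,.06),'turn deg',np.degrees(th-sc[2]))
print('jaw yaw at grasp',sc[2]+.17, 'now tool x',R.from_euler('xyz',o['ee_rot']).as_matrix()[:,0])
""")
E
python3 m.py
```

```text
mat [[0.5906, 0.2275, 0.004], [0.5953, 0.01, 0.004], [0.3963, 0.0057, 0.004], [0.3926, 0.2233, 0.004]] [0.49369683 0.11662854 0.004     ]
mat scene [[0.3992, 0.0056, 0.004], [0.5916, 0.2254, 0.004], [0.5961, 0.0096, 0.004]]
[0.4249 0.432  1.9873] [[0.1, -1.2], [-1.0, -0.4], [-1.2, 0.9], [1.0, 0.1], [-0.7, -0.4], [0.3, 0.1], [0.5, -0.9], [-0.9, 1.2], [-0.4, 0.3]]
[0.515  0.0823 1.4148] [[0.4, -0.6], [0.3, -0.0], [-0.1, 1.4], [0.7, -1.0], [0.5, -0.8], [0.4, -1.7]]
grip (np.float64(0.44269522472570255), np.float64(0.0733841187729582)) y60 (np.float64(0.45283791150650365), np.float64(0.07351023327079043)) win (np.float64(0.522873758818273), np.float64(0.13264964560573445))
barcode (np.float64(0.4698243367428584), np.float64(0.33053577013156077))
roller (array([ 0.64059687, -0.17244441,  0.20599102]), np.float64(0.0022092575854605755)) (array([ 0.53886225, -0.14375354,  0.20224405]), np.float64(0.0011099189009339608)) [ 0.58972956 -0.15809897  0.20411754] 0.1057692680523112
lab yaw -0.27487792747276
[array([0.69697551, 0.14331044, 0.06      ]), array([ 0.7235128 , -0.02852429,  0.06      ])]
aim scanner [np.float64(0.5430498887723251), np.float64(0.16500928122425665), np.float64(1.9872951350902037)] tcp (y60) (np.float64(0.4955826968811703), np.float64(0.12400006647966183)) turn deg 32.7992883258366
jaw yaw at grasp 1.5848395614934163 now tool x [ 0.40758062  0.91316661 -0.0021864 ]
```

Request:
{"name": "send_rows", "arguments": {"rows": [28.6, -53.5, 0, 0, 0, 3.1, 1, 28.6, -53.5, 0, 0, 0, 3.1, 1, 28.6, -53.5, 0, 0, 0, 3.1, 1, 28.6, -53.5, 0, 0, 0, 3.1, 1, 28.6, -53.5, 0, 0, 0, 3.1, 1, 28.6, -53.5, 0, 0, 0, 3.1, 1, 28.6, -53.5, 0, 0, 0, 3.1, 1, 28.6, -53.5, 0, 0, 0, 3.1, 1]}}

```text
time: 1.15
tool_pos: [0.4535, 0.0724, 0.2054]
ee_rot: [3.141, -0.0, 1.585]
wrist_force: [0.9, 0.8, -0.8]
width: 0.0942
```

Request:
{"name": "send_rows", "arguments": {"rows": [0, 0, -10, 0, 0, 0, 1, 0, 0, -10, 0, 0, 0, 1, 0, 0, -10, 0, 0, 0, 1, 0, 0, -10, 0, 0, 0, 1, 0, 0, 0, 0, 0, 0, 1, 0, 0, 0, 0, 0, 0, 1, 0, 0, 0, 0, 0, 0, 1, 0, 0, 0, 0, 0, 0, 1]}}

```text
time: 2.15
tool_pos: [0.4532, 0.0743, 0.1659]
ee_rot: [3.141, -0.0, 1.584]
wrist_force: [0.3, 0.3, 0.6]
width: 0.094
```

```bash
cat > w.py <<'E'
import sys;from bench import *;from h import *
o=get_obs();s=snapshot("wrist")
pickle.dump((o,s),open(f'{sys.argv[1]}.pkl','wb'));cv2.imwrite(f'pics/{sys.argv[1]}.png',s['color'][:,:,::-1])
print(o['time'],o['tool_pos'],o['ee_rot'],o['joint_positions'],o['width'],o['wrist_force'])
E
cat >> h.py <<'E'
def wray(o,s,u,v):
    Rm=R.from_euler('xyz',o['ee_rot']).as_matrix();K=s['intrinsics'];Tc=s['T_tool_cam']
    a=np.array([u-K[0,2],v-K[1,2]]);r=np.linalg.norm(a);th=r/K[0,0]
    dc=np.r_[np.sin(th)*a/max(r,1e-9),np.cos(th)]
    return o['tool_pos']+Rm@Tc[:3,3],Rm@Tc[:3,:3]@dc
def wonz(o,s,u,v,z):
    c,d=wray(o,s,u,v);return c+d*(z-c[2])/d[2]
def wproj(o,s,P):
    Rm=R.from_euler('xyz',o['ee_rot']).as_matrix();K=s['intrinsics'];Tc=s['T_tool_cam']
    p=Tc[:3,:3].T@(Rm.T@(np.array(P)-o['tool_pos'])-Tc[:3,3]);r=np.hypot(*p[:2]);th=np.arctan2(r,p[2])
    return K[:2,2]+K[0,0]*th*p[:2]/r
E
python3 w.py w1
```

```text
2.15 [0.45322574 0.07426305 0.16592451] [ 3.14074646e+00 -9.32895913e-05  1.58380291e+00] [ 3.88030007e-02 -1.06337839e-01  1.64085307e+00  7.14771126e-05
  1.60622911e+00 -1.54499731e+00] 0.09402548066846525 [0.33902065 0.32912959 0.63728376]
```

View pics/w1.png

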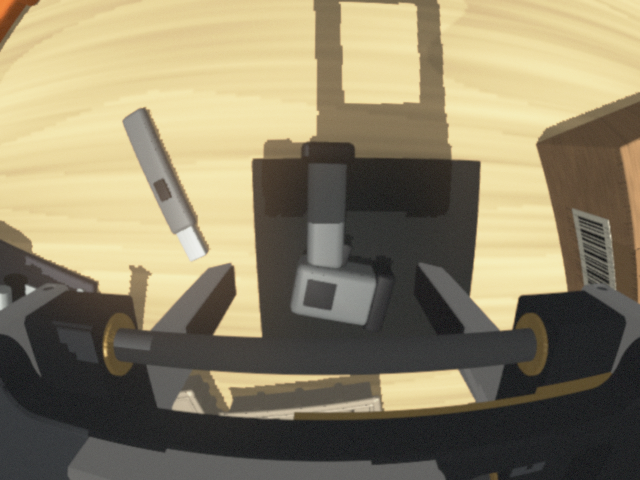

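The wrist view shows the handle centred at about (327,210), the head at (340,290), and the barcode at right (595,250). Next I'll check this against my estimate.

Run:
```python
from h import *
o,s=pickle.load(open('w1.pkl','rb'))
q=[.515,.0823,1.4148]
g=lambda x,y,z:(q[0]+np.cos(q[2])*x-np.sin(q[2])*y,q[1]+np.sin(q[2])*x+np.cos(q[2])*y,z)
for n,p in dict(hTop110=(-.027,.11,.039),h30=(-.013,.03,.039),rearfar=(-.036,-.025,.044),rearnear=(-.036,.025,.044)).items(): print(n,wproj(o,s,g(*p)))
print(wonz(o,s,327,164,.039),wonz(o,s,326,262,.039), g(-.027,.11,.039))
print(wonz(o,s,307,190,.039)[1],wonz(o,s,346,190,.039)[1])
print(wproj(o,s,[*g(-.0183,.06,.039)]))
```

```text
hTop110 [324.95168492 167.90389947]
h30 [325.30674272 262.94219454]
rearfar [289.64223135 317.76682071]
rearnear [297.68657023 265.85219102]
[0.39890356 0.07434853 0.039     ] [0.48248361 0.07470398 0.039     ] (np.float64(0.40214086605605304), np.float64(0.07271793939581746), 0.039)
0.05814728625474343 0.090339169259075
[325.12158077 228.41085596]
```

Request:
{"name": "send_rows", "arguments": {"rows": [0, 0, -25, 0, 0, 0, 1, 0, 0, -25, 0, 0, 0, 1, 0, 0, -25, 0, 0, 0, 1, 0, 0, -25, 0, 0, 0, 1, 0, 0, -20, 0, 0, 0, 1, 0, 0, -15, 0, 0, 0, 1, 0, 0, -12, 0, 0, 0, 1, 0, 0, -9, 0, 0, 0, 1]}}

```text
time: 3.2
tool_pos: [0.4532, 0.0743, 0.0092]
ee_rot: [3.141, -0.0, 1.584]
wrist_force: [0.9, -0.6, 0.1]
width: 0.0937
```

Request:
{"name": "send_rows", "arguments": {"rows": [0, 0, 0, 0, 0, 0, 0, 0, 0, 0, 0, 0, 0, 0, 0, 0, 0, 0, 0, 0, 0, 0, 0, 0, 0, 0, 0, 0, 0, 0, 0, 0, 0, 0, 0, 0, 0, 0, 0, 0, 0, 0, 0, 0, 0, 0, 0, 0, 0, 0, 0, 0, 0, 0, 0, 0]}}

```text
time: 4.2
tool_pos: [0.453, 0.0743, 0.0095]
ee_rot: [3.142, -0.0, 1.584]
wrist_force: [-0.6, -0.1, 0.4]
width: 0.0319
```

Request:
{"name": "send_rows", "arguments": {"rows": [0, 0, 10, 0, 0, 0, 0, 0, 0, 12, 0, 0, 0, 0, 0, 0, 12, 0, 0, 0, 0, 0, 0, 12, 0, 0, 0, 0, 5, 6, 0, 0, 0, 4, 0, 5, 6, 0, 0, 0, 4, 0, 5, 6, 0, 0, 0, 4, 0, 5, 6, 0, 0, 0, 4, 0]}}

```text
time: 5.2
tool_pos: [0.4733, 0.0985, 0.0562]
ee_rot: [3.141, 0.0, 1.865]
wrist_force: [-0.4, 0.1, -1.4]
width: 0.0318
```

Request:
{"name": "send_rows", "arguments": {"rows": [6, 7, 0, 0, 0, 4.2, 0, 6, 7, 0, 0, 0, 4.2, 0, 6, 7, 0, 0, 0, 4.2, 0, 4.6, 5, 0, 0, 0, 4.2, 0, 0, 0, 0, 0, 0, 0, 0, 0, 0, 0, 0, 0, 0, 0, 0, 0, 0, 0, 0, 0, 0, 0, 0, 0, 0, 0, 0, 0]}}

```text
time: 6.2
tool_pos: [0.4954, 0.1241, 0.0556]
ee_rot: [-3.142, -0.0, 2.156]
wrist_force: [-0.4, -0.6, -1.2]
width: 0.0318
```

```bash
python3 w.py w2
python3 - <<'E'
from bench import *;from h import *
for n in("scene","top"):
    s=snapshot(n);cv2.imwrite(f'pics/{n}2.png',s['color'][:,:,::-1])
    c=s['color'][180:330,120:370] if n=='top' else s['color'][150:310,280:470]
    cv2.imwrite(f'pics/{n}2c.png',cv2.resize(c[:,:,::-1],None,fx=3,fy=3,interpolation=cv2.INTER_CUBIC))
E
```

```text
6.2 [0.49544706 0.12410667 0.055552  ] [-3.14156089e+00 -9.83429202e-05  2.15580313e+00] [ 1.34347760e-01  8.05362399e-02  1.68169795e+00  7.60762339e-05
  1.37942990e+00 -2.02146984e+00] 0.03177074227834866 [-0.35759803 -0.61741591 -1.16950599]
```

View pics/w2.png

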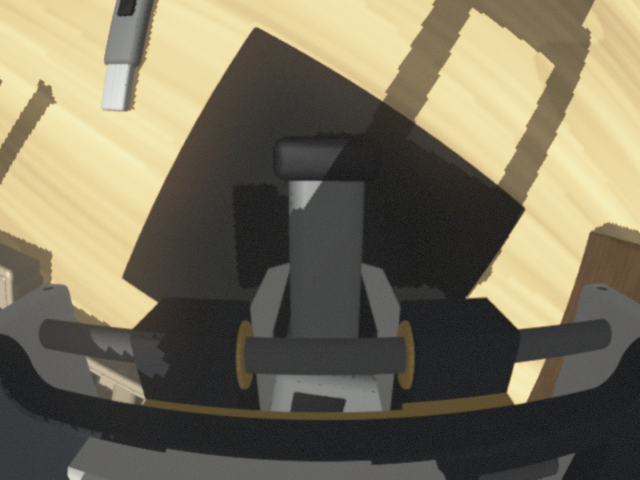

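View pics/scene2c.png

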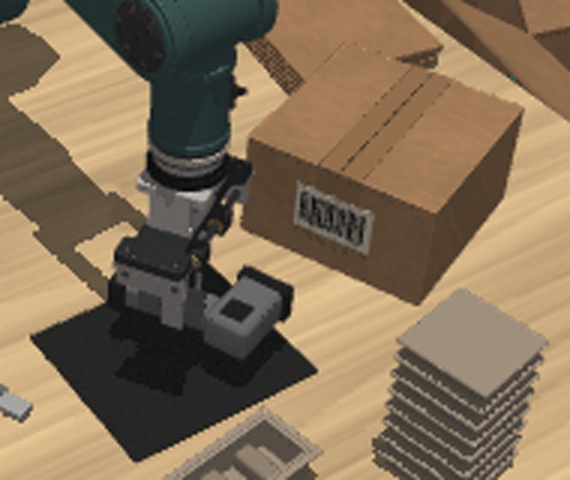

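View pics/top2c.png

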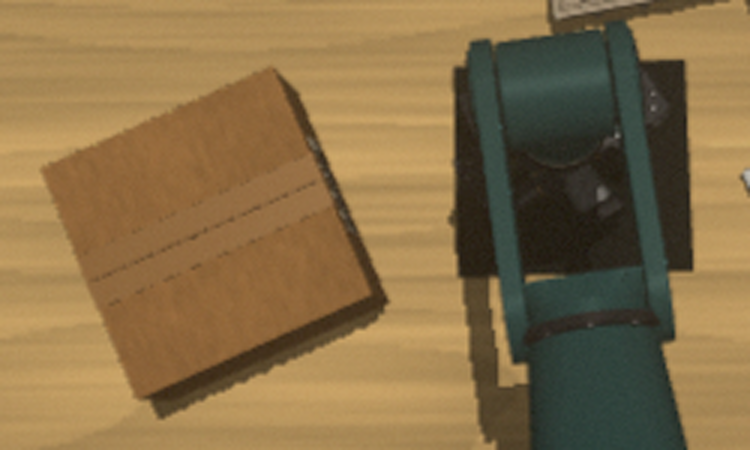

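Run:
```python
from h import *
o,d=pickle.load(open('s0.pkl','rb'));S=d['scene']
q=[.5430,.1650,1.986]
g=lambda x,y,z:(q[0]+np.cos(q[2])*x-np.sin(q[2])*y,q[1]+np.sin(q[2])*x+np.cos(q[2])*y,z+.0505)
for p in [(-.036,-.025,.04),(-.036,.025,.04),(-.036,-.025,0),(.051,-.029,.04),(.051,-.029,0),(.051,.029,.04)]:
    print(p,((proj(S,g(*p))[0]-[280,150])*3).round(0))
im=cv2.imread('pics/scene2c.png')[240:390,180:320];cv2.imwrite('pics/z.png',cv2.resize(im,None,fx=4,fy=4))
```

```text
(-0.036, -0.025, 0.04) [247. 334.]
(-0.036, 0.025, 0.04) [202. 313.]
(-0.036, -0.025, 0) [244. 363.]
(0.051, -0.029, 0.04) [296. 284.]
(0.051, -0.029, 0) [293. 313.]
(0.051, 0.029, 0.04) [245. 261.]
```

View pics/z.png

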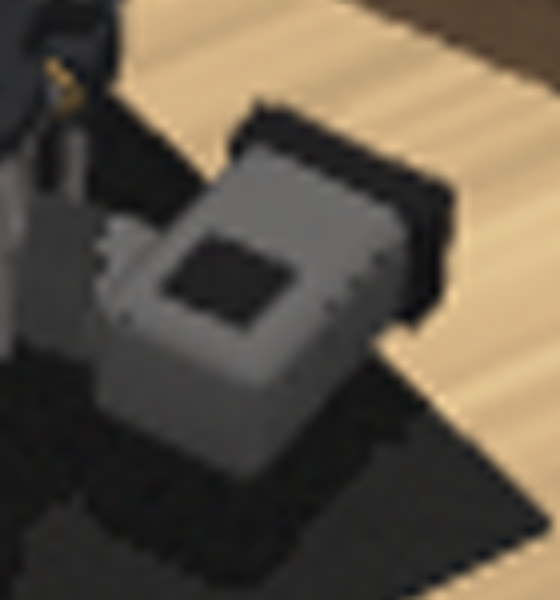

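The projected model agrees with the picture to 1–2 camera pixels, so the aim is good: window about 130 mm out, square on. I'll hold it there for 2 s.

Request:
{"name": "send_rows", "arguments": {"rows": [0, 0, 0, 0, 0, 0, 0, 0, 0, 0, 0, 0, 0, 0, 0, 0, 0, 0, 0, 0, 0, 0, 0, 0, 0, 0, 0, 0, 0, 0, 0, 0, 0, 0, 0, 0, 0, 0, 0, 0, 0, 0, 0, 0, 0, 0, 0, 0, 0, 0, 0, 0, 0, 0, 0, 0]}}

```text
time: 7.35
tool_pos: [0.4956, 0.1243, 0.0555]
ee_rot: [3.142, -0.0, 2.156]
wrist_force: [-0.1, -0.2, -1.7]
width: 0.0319
```

Request:
{"name": "send_rows", "arguments": {"rows": [0, 0, 0, 0, 0, 0, 0, 0, 0, 0, 0, 0, 0, 0, 0, 0, 0, 0, 0, 0, 0, 0, 0, 0, 0, 0, 0, 0, 0, 0, 0, 0, 0, 0, 0, 0, 0, 0, 0, 0, 0, 0, 0, 0, 0, 0, 0, 0, 0, 0, 0, 0, 0, 0, 0, 0]}}

```text
time: 8.35
tool_pos: [0.4956, 0.1243, 0.0555]
ee_rot: [3.142, -0.0, 2.156]
wrist_force: [0.7, -0.8, -2.1]
width: 0.0323
```

Request:
{"name": "send_rows", "arguments": {"rows": [-2.8, -3, 0, 0, 0, -4.1, 0, -2.8, -3, 0, 0, 0, -4.1, 0, -2.8, -3, 0, 0, 0, -4.1, 0, -2.8, -3, 0, 0, 0, -4.1, 0, -2.8, -3, 0, 0, 0, -4.1, 0, -2.8, -3, 0, 0, 0, -4.1, 0, -2.8, -3, 0, 0, 0, -4.1, 0, -2.8, -3, 0, 0, 0, -4.1, 0]}}

```text
time: 9.35
tool_pos: [0.4731, 0.1002, 0.0555]
ee_rot: [3.142, -0.0, 1.581]
wrist_force: [0.1, 0.4, -1.9]
width: 0.0319
```

Request:
{"name": "send_rows", "arguments": {"rows": [0, 0, -12, 0, 0, 0, 0, 0, 0, -12, 0, 0, 0, 0, 0, 0, -8, 0, 0, 0, 0, 0, 0, -5, 0, 0, 0, 0, 0, 0, -4, 0, 0, 0, 0, 0, 0, -3, 0, 0, 0, 0, 0, 0, -2, 0, 0, 0, 0, 0, 0, 0, 0, 0, 0, 0]}}

```text
time: 10.35
tool_pos: [0.4734, 0.1003, 0.0097]
ee_rot: [3.141, -0.0, 1.584]
wrist_force: [-0.2, 0.9, -1.9]
width: 0.0316
```

Request:
{"name": "send_rows", "arguments": {"rows": [0, 0, -0.6, 0, 0, 0, 0, 0, 0, -0.4, 0, 0, 0, 0, 0, 0, 0, 0, 0, 0, 0, 0, 0, 0, 0, 0, 0, 1, 0, 0, 0, 0, 0, 0, 1, 0, 0, 0, 0, 0, 0, 1, 0, 0, 0, 0, 0, 0, 1, 0, 0, 0, 0, 0, 0, 1]}}

```text
time: 11.35
tool_pos: [0.4732, 0.1002, 0.0084]
ee_rot: [-3.141, -0.0, 1.584]
wrist_force: [-0.3, -0.2, 0.1]
width: 0.0779
```

Request:
{"name": "send_rows", "arguments": {"rows": [0, 0, 0, 0, 0, 0, 1, 0, 0, 0, 0, 0, 0, 1, 0, 0, 8, 0, 0, 0, 1, 0, 0, 15, 0, 0, 0, 1, 0, 0, 25, 0, 0, 0, 1, 0, 0, 35, 0, 0, 0, 1, 0, 0, 45, 0, 0, 0, 1, 0, 0, 45, 0, 0, 0, 1]}}

```text
time: 12.35
tool_pos: [0.4732, 0.1002, 0.1842]
ee_rot: [3.14, -0.0, 1.584]
wrist_force: [1.0, 0.0, -0.4]
width: 0.0941
```

```bash
python3 w.py w3
```

```text
12.35 [0.4731616  0.10023793 0.18424874] [ 3.13992907e+00 -1.82401250e-04  1.58385358e+00] [ 9.14305192e-02 -5.75065843e-02  1.55924950e+00  5.17114763e-05
  1.63817698e+00 -1.49241938e+00] 0.09409485008698237 [ 0.97746058  0.00988305 -0.39728711]
```

View pics/w3.png

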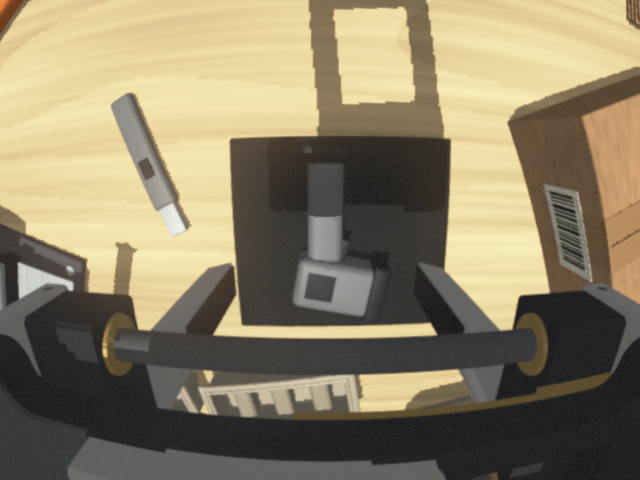

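Request:
{"name": "send_rows", "arguments": {"rows": [10, -10, 30, 0, 0, 0, 1, 17, -25, 30, 0, 0, -2.5, 1, 25, -40, 26, 0, 0, -3, 1, 25, -45, 20, 0, 0, -3, 1, 25, -45, 0, 0, 0, -3, 1, 25, -43, 0, 0, 0, -3, 1, 20, -30, 0, 0, 0, -2, 1, 20, -20, 0, 0, 0, 0, 1]}}

```text
time: 13.4
tool_pos: [0.6406, -0.1596, 0.2884]
ee_rot: [3.141, 0.0, 1.294]
wrist_force: [0.3, 0.1, 0.5]
width: 0.0939
```

Request:
{"name": "send_rows", "arguments": {"rows": [0, 0, 0, 0, 0, 0, 1, 0, 0, 0, 0, 0, 0, 1, 0, 0, 0, 0, 0, 0, 1, 0, 0, 0, 0, 0, 0, 1, 0, 0, 0, 0, 0, 0, 1, 0, 0, 0, 0, 0, 0, 1, 0, 0, 0, 0, 0, 0, 1, 0, 0, 0, 0, 0, 0, 1]}}

```text
time: 14.4
tool_pos: [0.6402, -0.1578, 0.2874]
ee_rot: [-3.141, -0.0, 1.296]
wrist_force: [-0.1, -0.4, 0.1]
width: 0.0938
```

```bash
python3 w.py w4
python3 - <<'E'
from bench import *;from h import *
s=snapshot("top");cv2.imwrite('pics/top4.png',s['color'][:,:,::-1])
E
```

```text
14.4 [ 0.64017939 -0.15776328  0.28741599] [-3.14145035e+00 -8.85158824e-05  1.29581105e+00] [-3.27614964e-01  3.42893800e-01  9.06011681e-01  8.52921534e-05
  1.89283393e+00 -1.62339904e+00] 0.09375489441564497 [-0.11358    -0.36295874  0.08597829]
```

View pics/w4.png

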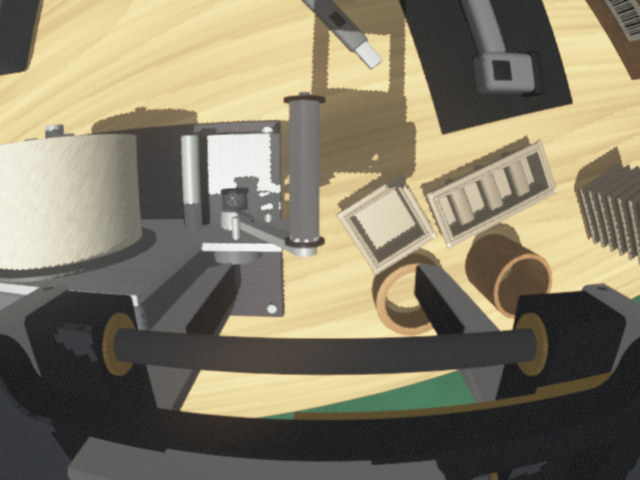

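View pics/top4.png

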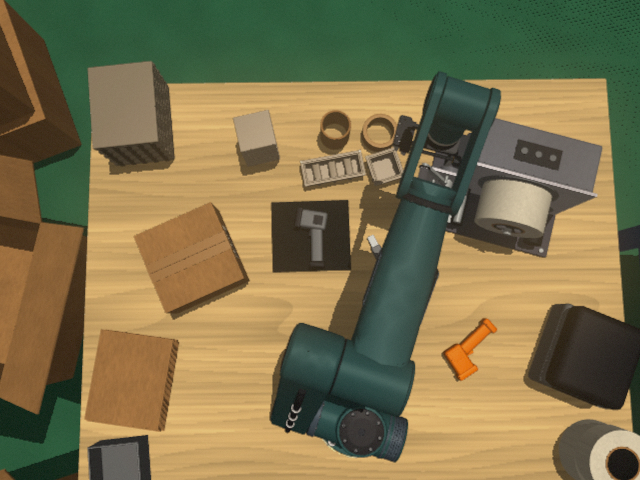

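The wrist view shows the roller running from (304,98) to (305,243), parallel to the tool y axis. The scanner rests entirely on the mat at (313,235) in the top view.

Run:
```python
from h import *
o,s=pickle.load(open('w4.pkl','rb'))
a=wonz(o,s,304.5,99,.2);b=wonz(o,s,304.5,242,.2);print(a,b,(a+b)/2,np.linalg.norm(a-b),np.arctan2(*(b-a)[1::-1]))
m=(a+b)/2;print(((m-o['tool_pos'])*1000))
```

```text
[ 0.53720403 -0.14484849  0.2       ] [ 0.63719109 -0.17372142  0.2       ] [ 0.58719756 -0.15928496  0.2       ] 0.10407237308965447 -0.2811193612179375
[-52.98182668  -1.52168023 -87.41598842]
```

Request:
{"name": "send_rows", "arguments": {"rows": [-18, 0, 0, 0, 0, 0, 1, -18, 0, 0, 0, 0, 0, 1, -16, -1, 0, 0, 0, 0, 1, 0, 0, -20, 0, 0, 0, 1, 0, 0, -25, 0, 0, 0, 1, 0, 0, -25, 0, 0, 0, 1, 0, 0, -22, 0, 0, 0, 1, 0, 0, -14, 0, 0, 0, 1]}}

```text
time: 15.5
tool_pos: [0.5877, -0.1586, 0.1801]
ee_rot: [-3.14, -0.0, 1.296]
wrist_force: [0.1, -0.5, -0.6]
width: 0.094
```

Request:
{"name": "send_rows", "arguments": {"rows": [0, 0, 0, 0, 0, 0, 1, 0, 0, 0, 0, 0, 0, 0.5, 0, 0, 0, 0, 0, 0, 0.4, 0, 0, 0, 0, 0, 0, 0.3, 0, 0, 0, 0, 0, 0, 0.2, 0, 0, 0, 0, 0, 0, 0.1, 0, 0, 0, 0, 0, 0, 0, 0, 0, 0, 0, 0, 0, 0]}}

```text
time: 16.5
tool_pos: [0.5882, -0.1587, 0.1815]
ee_rot: [-3.142, -0.0, 1.296]
wrist_force: [0.2, -0.4, 0.2]
width: 0.0276
```

Request:
{"name": "send_rows", "arguments": {"rows": [0, 0, 0, 0, 0, 0, 0, 0, 0, 0, 0, 0, 0, 0, 0, 0, 0, 0, 0, 0, 0, 0, 0, 0, 0, 0, 0, 0, 0, 0, 0, 0, 0, 0, 0, 0, 0, 0, 0, 0, 0, 0, 0, 0, 0, 0, 0, 0, 0, 0, 0, 0, 0, 0, 0, 0]}}

```text
time: 17.5
tool_pos: [0.5882, -0.1587, 0.1815]
ee_rot: [-3.142, -0.0, 1.296]
wrist_force: [-0.3, 0.7, -0.3]
width: 0.0211
```

```bash
python3 w.py w5
python3 - <<'E'
from bench import *;from h import *
s=snapshot("scene");cv2.imwrite('pics/sc5.png',cv2.resize(s['color'][190:370,190:430,::-1],None,fx=3,fy=3,interpolation=cv2.INTER_CUBIC))
import numpy as np
yd=np.array([-np.sin(-.278),np.cos(-.278)])
p=None
for a in np.linspace(.96,.0,13):
    v=140*np.array([np.cos(a)*yd[0],np.cos(a)*yd[1],np.sin(a)])
    if p is not None: print(round(a,3),(v-p).round(1))
    p=v
E
```

```text
17.5 [ 0.5881732  -0.15870444  0.18148291] [-3.14156223e+00 -1.36636010e-04  1.29588840e+00] [-3.56668609e-01  2.24763620e-01  1.26159286e+00  1.34173280e-04
  1.65527765e+00 -1.65254569e+00] 0.02112139117338287 [-0.32581947  0.68454422 -0.33901904]
0.88 [ 2.4  8.6 -6.8]
0.8 [ 2.3  8.  -7.5]
0.72 [ 2.1  7.4 -8.1]
0.64 [ 1.9  6.8 -8.7]
0.56 [ 1.7  6.1 -9.2]
0.48 [ 1.5  5.3 -9.7]
0.4 [  1.3   4.6 -10.1]
0.32 [  1.1   3.8 -10.5]
0.24 [  0.8   3.  -10.8]
0.16 [  0.6   2.1 -11. ]
0.08 [  0.4   1.3 -11.1]
0.0 [  0.1   0.4 -11.2]
```

View pics/sc5.png

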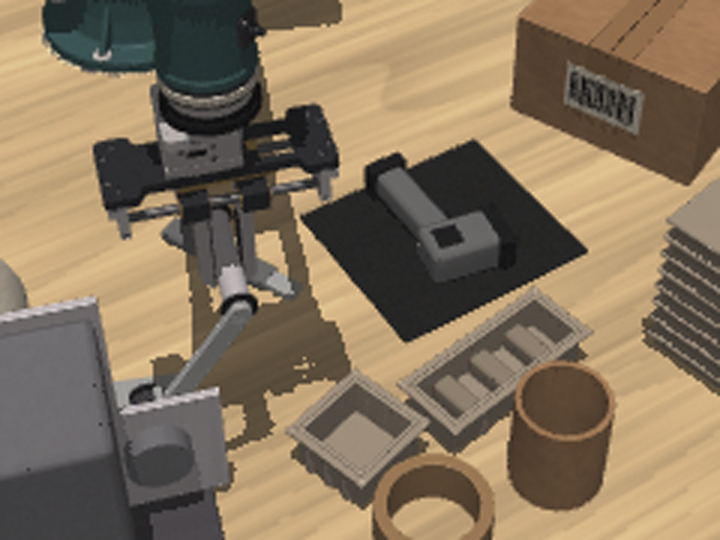

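The roller is gripped at a width of 21 mm. Next I'll follow the arc.

Request:
{"name": "send_rows", "arguments": {"rows": [2.4, 8.6, -6.8, 0, 0, 0, 0, 2.3, 8, -7.5, 0, 0, 0, 0, 2.1, 7.4, -8.1, 0, 0, 0, 0, 1.9, 6.8, -8.7, 0, 0, 0, 0, 1.7, 6.1, -9.2, 0, 0, 0, 0, 1.5, 5.3, -9.7, 0, 0, 0, 0, 1.3, 4.6, -10.1, 0, 0, 0, 0, 1.1, 3.8, -10.5, 0, 0, 0, 0]}}

```text
time: 18.6
tool_pos: [0.6028, -0.108, 0.1106]
ee_rot: [3.141, 0.0, 1.296]
wrist_force: [-2.3, -2.7, 5.0]
width: 0.0213
```

Request:
{"name": "send_rows", "arguments": {"rows": [0.8, 3, -10.8, 0, 0, 0, 0, 0.6, 2.1, -11, 0, 0, 0, 0, 0.4, 1.3, -11.1, 0, 0, 0, 0, 0, 0, -3, 0, 0, 0, 0, 0, 0, 0, 0, 0, 0, 0, 0, 0, 0, 0, 0, 0, 0, 0, 0, 0, 0, 0, 0, 0, 0, 0, 0, 0, 0, 0, 0]}}

```text
time: 19.6
tool_pos: [0.6047, -0.1015, 0.0755]
ee_rot: [3.14, -0.001, 1.296]
wrist_force: [-2.3, -1.9, 6.6]
width: 0.0212
```

Request:
{"name": "send_rows", "arguments": {"rows": [0, 0.3, -2, 0, 0, 0, 0, 0, 0.2, -2, 0, 0, 0, 0, 0, 0, -1, 0, 0, 0, 0, 0, 0, 0, 0, 0, 0, 0, 0, 0, 0, 0, 0, 0, 0, 0, 0, 0, 0, 0, 0, 0, 0, 0, 0, 0, 0, 0, 0, 0, 0, 0, 0, 0, 0, 0]}}

```text
time: 20.6
tool_pos: [0.6048, -0.1013, 0.072]
ee_rot: [3.139, -0.0, 1.296]
wrist_force: [-3.5, -2.7, 11.4]
width: 0.0208
```

```bash
python3 w.py w6
python3 - <<'E'
from bench import *;from h import *
s=snapshot("scene");cv2.imwrite('pics/sc6.png',cv2.resize(s['color'][190:370,190:430,::-1],None,fx=3,fy=3,interpolation=cv2.INTER_CUBIC))
s=snapshot("top");cv2.imwrite('pics/top6.png',s['color'][:,:,::-1])
E
```

```text
20.6 [ 0.60482695 -0.10127949  0.07200498] [ 3.13940876e+00 -1.41187250e-04  1.29576726e+00] [-2.58399895e-01  2.84608834e-01  1.40844031e+00  1.05669786e-04
  1.44635757e+00 -1.55418000e+00] 0.020821439900195624 [-3.50540833 -2.69692376 11.4224809 ]
```

View pics/sc6.png

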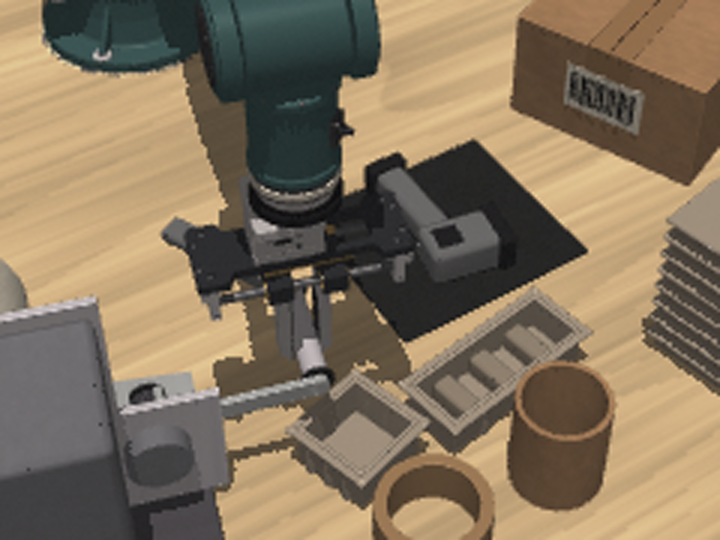

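View pics/w6.png

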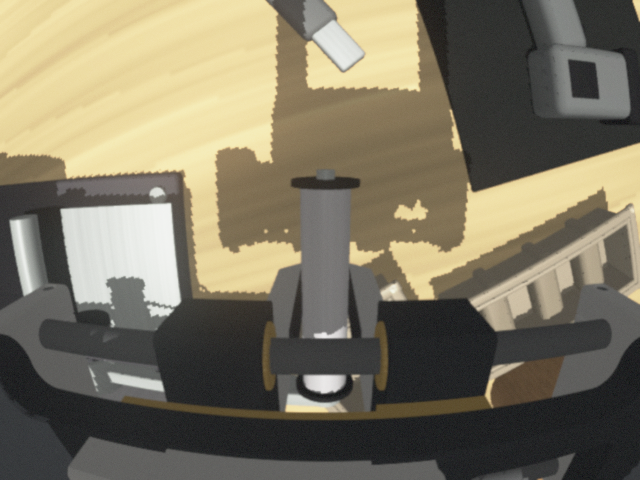

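Request:
{"name": "send_rows", "arguments": {"rows": [0, 0, -1.5, 0, 0, 0, 0, 0, 0, 0, 0, 0, 0, 0, 0, 0, 0, 0, 0, 0, 0, 0, 0, 0, 0, 0, 0, 0, 0, 0, 0, 0, 0, 0, 0, 0, 0, 0, 0, 0, 0, 0, 0, 0, 0, 0, 0, 0, 0, 0, 0, 0, 0, 0, 0, 0]}}

```text
time: 21.75
tool_pos: [0.6049, -0.1013, 0.0718]
ee_rot: [3.139, -0.0, 1.296]
wrist_force: [-5.7, -1.1, 14.9]
width: 0.0215
```

```bash
python3 w.py w7
python3 - <<'E'
from bench import *;from h import *
s=snapshot("scene");im=s['color']
pv=np.array([.588,-.159])-80.3e-3*np.array([.2744,.9616])
for a in(0.04,.1,.16):
  yd=np.array([.2744,.9616]);xd=np.array([.9616,-.2744])
  P=[np.r_[pv+xd*.059+r*np.cos(a)*yd,.085+r*np.sin(a)] for r in(.06,.14)]
  print(a,((proj(s,P)-[265,295])*8).round(0).tolist())
cv2.imwrite('pics/sc7.png',cv2.resize(im[295:345,255+10:265+50,::-1],None,fx=8,fy=8,interpolation=cv2.INTER_CUBIC))
s=snapshot("top");cv2.imwrite('pics/top7.png',s['color'][:,:,::-1])
E
```

```text
21.75 [ 0.60485934 -0.10130905  0.07176692] [ 3.13883157e+00 -3.31569064e-05  1.29580832e+00] [-2.58365617e-01  2.84436489e-01  1.40915071e+00 -1.28425625e-05
  1.44524420e+00 -1.55417230e+00] 0.021474036916110575 [-5.66600337 -1.10781835 14.8901853 ]
0.04 [[-2.0, 252.0], [249.0, 190.0]]
0.1 [[-4.0, 245.0], [246.0, 174.0]]
0.16 [[-6.0, 238.0], [242.0, 158.0]]
```

View pics/sc7.png

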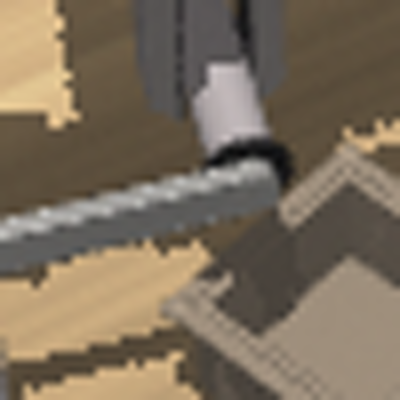

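View pics/top7.png

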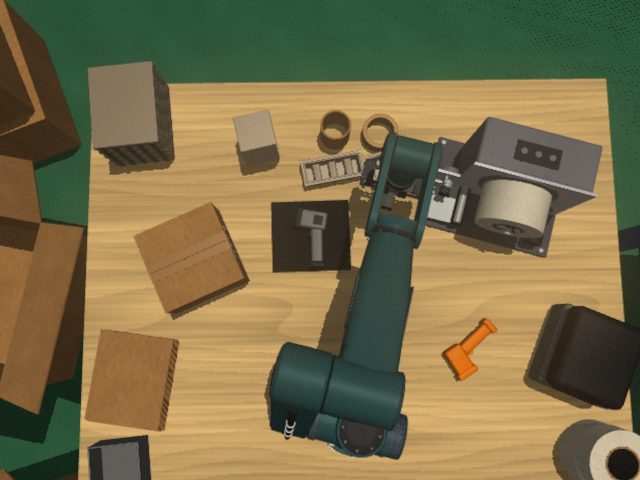

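The last 1.5 mm commanded gave only 0.2 mm of motion, while the vertical force rose from 11 to 15 N. So the arm is on its stop. The scanner and the loose items look unmoved, and I'm handing in.

Run:
```python
from bench import *
print(close_job());o=get_obs();print(o['time'],o['tool_pos'],o['width'],o['wrist_force'])
```

```text
the job is handed in; nothing more can be done
None
the job is handed in; nothing more can be done
```

The job is handed in at about 22 s of the 64 s allowed; the interface gives no verdict.

- **Barcode:** I picked the scanner up by its handle and aimed it with its window about 130 mm from the barcode and square on. It was held still for over 2 s. The scanner's projected outline matched the scene picture to about 1–2 pixels.
- **Scanner back on the mat:** I laid it down about 30 mm nearer the mat's centre than it started. The fingers opened fully, and later pictures show it lying flat on the mat, clear of the gripper.
- **Dancer arm:** I gripped the roller at its middle and brought it round its arc to the stop.
    - The grasp height is 91 mm, which matches the stop height given.
    - The last 1.5 mm commanded moved the tool only 0.2 mm, while the upward force rose from 11 to 15 N.
    - I finished with the roller still gripped and pressed on the stop.
- **Other things on the table:** None looks moved in the last pictures, by eye. The corner cup was partly hidden by the arm in the final top view, but the scene view shows it in place.

The joint angle and the finger contact force can't be read directly. I inferred both from the tool's position, the wrist force and the pictures. No check failed, and the only differences were the few millimetres to be expected from the calibration.

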